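# Snap a relay module onto the mounting rail

### The job

Pick up the loose grey relay module and snap it onto the free middle length of the steel rail on the mounting plate: with the module tipped far side up, hook its rigid lip under the rail's near edge (the edge towards the robot), then rock it down until its sprung foot clicks under the far edge and it sits flat on the rail. The rail may be bolted up to 18 mm nearer or farther than the plate's middle, and the plate lies loose on the bench, so feel for the rail's edge gently: do not shove the plate along, force the module, or push the other things about.

Things in the scene. Friction and masses are not known exactly. Their poses are not given: they have to be found in the camera images.
- module_center (a point): Loose grey relay module, housing 80 (x) by 40 mm (y; grasp across y), 0.25 kg, standing on its legs. Point: its middle, 33 mm above the legs' underside. x runs from lip side to foot side, z up. Heights over the legs' underside: seat face (rests on the rail) 12.5 mm, housing top 57.5 mm, raised block on it (x -22 to +10 mm) 69.5 mm
- module_lip (a point): Inner top edge of the module's rigid lip (module axes): 21.5 mm to -x of its middle, 5 mm above the legs' underside. The lip sticks out 4.5 mm from its leg, whose inner face is at x = -26 and outer at -31 mm. Slot between lip and seat face: 7.5 mm high, 4.5 mm deep. To hook, tip the far side up 17 to 22 degrees; let go, it then leans with the foot resting on the far rail edge
- module_shoulder (a point): Free flat far end of the housing top, 28 mm to +x of the module's middle, 57.5 mm above the legs' underside (69 mm over the plate's origin when seated): press here to rock the module down
- foot (a joint): Sprung steel foot of the module: 0 = home, to 0.007 m pushed out (+x). Hook tip at x = +20.5 mm, ledge 5.2 mm below the seat face, under it a 45 degree ramp down and out to x = +26.5 mm. Spring 2 N at home plus 0.4 N per mm. Pressing the shoulder takes about 7 to 12 N; the foot gives way 4.5 mm, then snaps back to 0
- plate: Aluminium plate, 1.3 kg with all on it, lying loose, 180 (x) by 280 (y) by 6 mm. It slides at 6 to 9 N of sideways push. Origin at the middle of its underside, x from near to far edge, y along the rail. On the rail: mounted neighbour (y 82 to 118 mm, 81 mm high), end stop (y -102 to -114 mm); duct 32 mm high at the far edge (x 66 to 86 mm). A seated module's middle is 44.5 mm above the origin
- rail_nominal (a point): Where the middle of the rail's top would be if the rail lay on the plate's middle line (24 mm over the plate's origin, plate axes). Steel top-hat rail along y, 50 mm over its edges; edges 3.5 mm thick, jutting 10 mm. The true rail can lie up to 18 mm to either side in x, which is not measured: feel for it
- ink_tin: loose round tin 69 mm across, 60 mm high, origin under its middle; leave alone
- flange_collar_2: loose steel collar 60 mm across, 22 mm high, origin under its middle; leave alone
- masking_tape: loose roll of tape 104 mm across, 24 mm high, origin under its middle; leave alone
There are look-alikes about, which are no part of the job. What is shaped like the part that bears module_center but purple or red is not meant.

How it is judged:
On the way, in this order (a step that is already met when the one before it is completed fails the run):
1. the module is lifted off the bench (height (world z) of module_center above 0.06 m), for 0.2 s.
2. the module is tipped far side up (over 0.1 rad) with its lip below the underside of the rail's near edge (z of module_lip in the frame of plate below 0.0205 m and x of module_lip in the frame of plate between -0.043 and 0.003 m and angle between the z axis of module_center and the z axis of plate, either way round above 0.1 rad), for 0.1 s.
At the end, for the whole second after the job is handed in: The module is let go and sits flat on the rail (tilt under 0.04 rad, height within 1.5 mm, square within 0.08 rad), lip on the near side, foot snapped home (under 1.5 mm), centre within 22 mm of the plate's middle across the rail and 40 mm along it (value of joint foot below 0.0015 m and angle between the z axis of module_center and the z axis of plate, either way round below 0.04 rad and angle between the x axis of module_center and the x axis of plate, either way round below 0.08 rad and z of module_center in the frame of plate between 0.043 and 0.046 m and x of module_center in the frame of plate between -0.022 and 0.022 m and y of module_center in the frame of plate between -0.04 and 0.04 m and x of module_lip in the frame of plate below 0 m); the robot touches nothing.
It fails at once if the plate is shoved more than 5 mm along the bench (distance of plate from where it was at the start of the episode above 0.005 m).
It fails at once if the module is forced against the rail or plate with more than 60 N (contact force between module and plate above 60 N).
It fails at once if the tin, the collar or the tape is pushed more than 30 mm (distance of any of ink_tin, flange_collar_2, masking_tape from where it was at the start of the episode above 0.03 m).
It also fails if it takes over 51 s, if anything falls off the work surface, if the arm or the gripper's body presses on something with over 40 N, if the wrist force passes 120 N, or if a joint passes its speed limit or range.

### The arm

A 6-joint arm with a two-finger parallel gripper is mounted at the origin on a cart in front of the work surface, level with it; the furniture and walls round the work are solid. World frame = base frame: x ahead of the robot, y to its left, z up, the work surface at z = 0. Lengths are in m, angles in rad, forces in N, time in s.
With the tool pointing down it reaches from about 0.35 to 0.775 m from the base axis. Payload 7.3 kg.
Tool frame: the origin (TCP) lies at the very end of the fingers, on their centre line; the grasp point (between the pads) lies 19 mm behind it; z points along the fingers, y is the line along which they close (so a half turn about z gives the same grasp; the last joint's range is limited). The gripper opens to 92 mm and grips with 3 to 60 N. Pads are 19 mm wide; open, the fingers measure 130 mm over their backs; the gripper's body (75 mm by 190 mm) begins 47 mm behind the grasp point.
Start: joints at [-1.251, 0.342, 1.524, -0, 1.275, -0.146], TCP at [0.236, -0.469, 0.227] pointing down, gripper open.
Joint ranges: [-2.53, 2.53], [-0.77, 2.02], [0.04, 2.7], [-1, 4.14], [0.28, 2.66], [-3.11, 3.11]. Speed limits (rad/s): [2.57, 2.57, 3.14, 3.14, 3.14, 3.14].

### API

Orientations are given as [roll, pitch, yaw] about the fixed x, y, z axes, in that order (R = Rz(yaw) Ry(pitch) Rx(roll)).
In Python, from cell import robot gives the robot as it stands. The module is installed in compiled form; this text tells all that it offers.
- The arm moves only by the tool arm_command, never from a script. Its argument "moves" is a list of rows, each a list of 3 entries, a list of its own where there are three numbers: the shift along the tool's x, y, z in m, then the turn, a rotation vector about the tool's x, y, z in rad, then the finger opening in m, from 0 to 0.0918. In form: [[[dx, dy, dz], [ax, ay, az], claw], ...]. A call has exactly 5 rows; each row is the pose to reach, as a shift and turn from the pose commanded when the call began, along the tool's axes at that moment; what a row does not reach only later rows make up. A row lasts 1/10 s, in which the tool goes at most 50 mm and 8.59 degrees, less where a joint would pass 70% of its speed; a pose out of reach is approached as far as the arm can. A call with a gripper value outside its range is refused whole. The fingers move at their own pace and stop on an object; "squeeze" is the grip in N (left out, the last holds). Time passes only in rows, so rows that repeat a pose let the fingers close, or fill a call up. It gives the time, the measured TCP pose, the force, the opening and the grip force at its end, in the units of the state.
- robot.observe(): the state, without advancing time (a new reading comes with each control period).
- robot.read_camera(name): name is "scene" or "top" or "wrist"; returns the picture (384x512x3 uint8, red, green, blue); there is no depth.
- robot.camera_model(name): a dict with "fx", "fy", "cx", "cy" (pixels), "R" (3x3) and "t" (3): a world point X has camera coordinates R X + t. Camera axes: x right, y down, z forward; pixel columns grow to the right and rows downward; lengths in m; the calibration is good to about 2 mm. A picture is of the moment at which its call begins: read the wrist's pose just before it. camera_model takes no time and is no camera call; for the wrist camera it gives the pose at the moment of the call.
- robot.hand_in(): hands the job in; it is judged then, once.
The state is a dict: "time": time; "qpos": joint angles; "qvel": joint speeds; "joint_efforts": joint torques, N m; "tool_pos": TCP position; "tool_rot": TCP orientation; "contact_force": force on the tool from outside, world axes, zero at the start; "torque": the same for the moment, N m; "opening": finger opening in m; "grip_force": force on a finger pad.
Only numpy, scipy, OpenCV 4.12 (cv2) and the standard library are available. Lean on these libraries where they do the work, as an engineer would, in place of code of your own. Each camera call takes 0.05 s, during which the arm holds its last target. There are 200 camera calls.

## Working session

There is one attempt and no reset: what is moved stays moved. The work goes in short steps, Python scripts to look and compute and a tool call to move; the robot and the scene stay as the last step left them, time stands still between calls to the robot, and variables do not carry over. Pictures are saved under pics/ and viewed, at most 12 in all, crops included, and the job is handed in when it is done.

Besides the shell and the picture viewer there is one more tool, called after ">>>" by a JSON object that holds its "api" and its "payload". arm_command: Moves the arm, as the interface text tells. Its arguments: {"type":"object","properties":{"moves":{"type":"array"},"squeeze":{"type":"number"}},"required":["moves"]}

```bash
mkdir -p pics; python3 - <<'E'
from cell import robot
import cv2
for n in("top","scene"):
    im=robot.read_camera(n); cv2.imwrite(f"pics/{n}0.png",im[:,:,::-1])
    m=robot.camera_model(n); print(n,m)
print(robot.observe())
E
```

```text
top {'fx': 351.1122692759192, 'fy': 351.1122692759192, 'cx': 257.09411241028636, 'cy': 193.2430915746796, 'R': array([[ 1.51065597e-02, -9.99885877e-01,  1.57352375e-04],
       [-9.95405125e-01, -1.50537445e-02, -9.45622601e-02],
       [ 9.45538371e-02,  1.27188107e-03, -9.95518937e-01]]), 't': array([-0.11615517,  0.52108849,  0.9599015 ])}
scene {'fx': 455.32519525573133, 'fy': 455.32519525573133, 'cx': 260.13937251598367, 'cy': 192.58034784707633, 'R': array([[ 0.54986187, -0.83495684,  0.02233818],
       [-0.32031313, -0.23549112, -0.91757475],
       [ 0.77139576,  0.49738416, -0.39693523]]), 't': array([-0.38761225,  0.21769407,  1.08865625])}
{'time': 0.1, 'qpos': array([-1.25099245e+00,  3.42630909e-01,  1.52489954e+00, -7.39062247e-06,
        1.27535881e+00, -1.45984678e-01]), 'qvel': array([ 6.03663466e-04, -1.75353376e-03, -3.15328441e-03, -1.13899788e-03,
       -7.17138115e-05, -7.08838717e-04]), 'joint_efforts': array([ 2.23964758e-03, -4.32001412e+01, -2.44694513e+01,  7.19201867e-02,
        5.26349153e-02, -3.09367022e-05]), 'tool_pos': array([ 0.23570875, -0.46873113,  0.2261336 ]), 'tool_rot': array([-3.14030882e+00, -1.81619767e-04,  4.65790595e-01]), 'contact_force': array([0.65864518, 0.06298737, 0.04215821]), 'torque': array([-0.06529423,  0.04226579, -0.02820022]), 'grip_force': 0.0, 'opening': 0.09175052339743377}
```

View pics/top0.png

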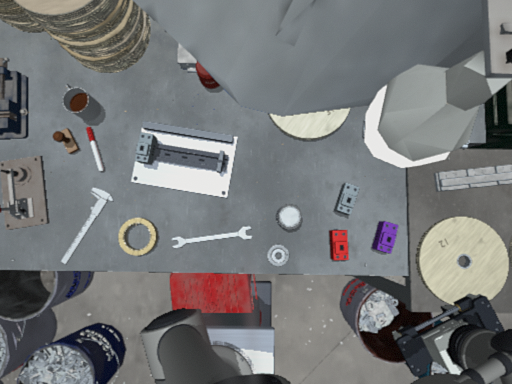

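View pics/scene0.png

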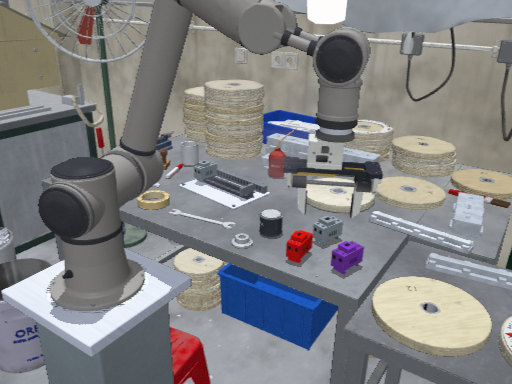

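Top view: plate is around (186,160), the grey module around (347,198), and the red and purple look-alikes around (339,245) and (386,237). Next I'll look closer at the module and plate.

```bash
cat > h.py <<'E'
import numpy as np,cv2
from cell import robot
def ray(name,u,v,z,m=None):
    m=m or robot.camera_model(name)
    d=m['R'].T@np.array([(u-m['cx'])/m['fx'],(v-m['cy'])/m['fy'],1]); o=-m['R'].T@m['t']
    return o+d*(z-o[2])/d[2]
def proj(name,X,m=None):
    m=m or robot.camera_model(name); c=m['R']@np.array(X)+m['t']
    return np.array([m['fx']*c[0]/c[2]+m['cx'],m['fy']*c[1]/c[2]+m['cy']])
E
python3 - <<'E'
from h import *
t=cv2.imread('pics/top0.png'); s=cv2.imread('pics/scene0.png')
a=cv2.resize(t[175:225,320:374],(400,370),interpolation=cv2.INTER_CUBIC)
b=cv2.resize(s[205:255,300:354],(400,370),interpolation=cv2.INTER_CUBIC)
cv2.imwrite('pics/c1.png',np.hstack([a,b]))
c=t[115:205,122:247]; cv2.imwrite('pics/c2.png',cv2.resize(c,None,fx=6,fy=6,interpolation=cv2.INTER_CUBIC))
# plate: white mask
m=((t.min(2)>200)).astype(np.uint8); m[:, :125]=0;m[:,245:]=0;m[:115]=0;m[205:]=0
cs,_=cv2.findContours(m,cv2.RETR_EXTERNAL,cv2.CHAIN_APPROX_NONE)
for k in cs:
    if cv2.contourArea(k)>50: print(cv2.contourArea(k),k[:,0].min(0),k[:,0].max(0))
pts=np.vstack([k[:,0] for k in cs if cv2.contourArea(k)>50])
W=np.array([ray('top',*p,.006)[:2] for p in pts]).astype(np.float32)
print('plate',cv2.minAreaRect(W))
for p in [(347,198)]: print(ray('top',*p,.06),ray('top',*p,0.03))
print('tin',ray('top',289,217,.06),'collar',ray('top',278,255,.02))
E
```

```text
2703.5 [132 128] [237 196]
plate ((0.6203612089157104, 0.10295888781547546), (0.2777725160121918, 0.17729906737804413), 81.53697967529297)
[ 0.51020303 -0.35121461  0.06      ] [ 0.5127594  -0.35888837  0.03      ]
tin [ 0.45663614 -0.19497004  0.06      ] collar [ 0.35220234 -0.16878965  0.02      ]
```

View pics/c1.png

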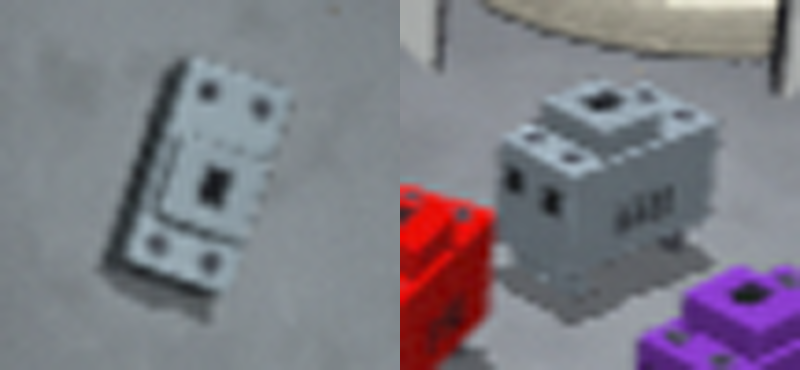

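View pics/c2.png

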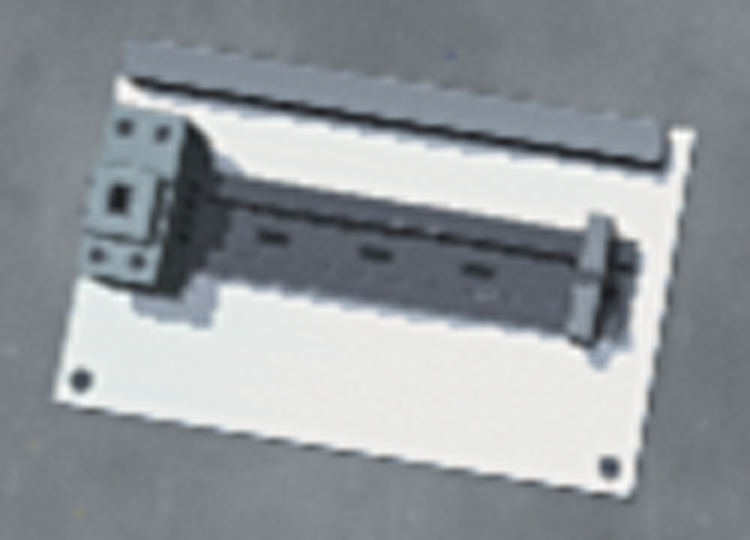

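Left crop: the raised block lies nearer the module's lower end, so the lip side faces the robot and +x points up the image and slightly right. The plate's corners and the rail are clear. Next come the poses.

```bash
cat >> h.py <<'E'
from scipy.spatial.transform import Rotation as Ro
def rpy(R): return Ro.from_matrix(R).as_euler('xyz')
def tool(yaw,tilt=0): # tilt: far side up
    return (Ro.from_euler('z',yaw)*Ro.from_euler('y',-tilt)*Ro.from_euler('x',np.pi)).as_matrix()
def go(p,R,p0=None,R0=None):
    s=robot.observe()
    if p0 is None:p0=s['tool_pos']
    if R0 is None:R0=Ro.from_euler('xyz',s['tool_rot']).as_matrix()
    d=R0.T@(np.array(p)-p0); w=Ro.from_matrix(R0.T@R).as_rotvec()
    print('shift',d.round(4),'turn',w.round(4))
E
python3 - <<'E'
from h import *
A=np.array([(187,58),(295,92),(228,293),(125,258)])/7.4+[320,175]
W=np.array([ray('top',*p,.0575)[:2] for p in A]); print(W.round(4))
fl,fr,nr,nl=W; c=W.mean(0); x=(fl+fr-nl-nr)/2; y=(fl+nl-fr-nr)/2
print('module',c,np.linalg.norm(x),np.linalg.norm(y),np.arctan2(x[1],x[0]),np.arctan2(-y[0],y[1]))
P=[ray('top',*(np.array(p)/6+[122,115]),.006)[:2] for p in[(55,400),(632,495),(693,130)]]
nl,nr,fr=P; print('plate corners',P,np.linalg.norm(nl-nr),np.linalg.norm(fr-nr))
yaw=np.arctan2(-(nl-nr)[0],(nl-nr)[1]); print(yaw,np.arctan2(*(fr-nr)[::-1]))
pc=(nl+fr)/2; print('pc',pc)
ux=np.array([np.cos(yaw),np.sin(yaw)])
for e in [[(215,280),(575,333)],[(225,180),(590,237)]]:
    print('rail',[((ray('top',*(np.array(q)/6+[122,115]),.024)[:2]-pc)@ux).round(4) for q in e])
yaw=np.arctan2(x[1],x[0]); go([*c,.12],tool(yaw))
m=robot.camera_model('wrist'); print('wristcam',-m['R'].T@m['t'],m['R'][2])
E
```

```text
[[ 0.5517 -0.3475]
 [ 0.5397 -0.387 ]
 [ 0.4657 -0.3617]
 [ 0.4779 -0.3243]]
module [ 0.50875127 -0.35514284] 0.07781654671365877 0.04031901627516258 -0.31735027060387944 -0.3041656411106509
plate corners [array([0.55243242, 0.25319884]), array([ 0.51107198, -0.02348656]), array([ 0.68861399, -0.04889234])] 0.2797597126407603 0.17935054274977705
-0.14838668628455012 -0.14213236650476574
pc [0.62052321 0.10215325]
rail [np.float64(-0.0226), np.float64(-0.0199)]
rail [np.float64(0.0253), np.float64(0.0264)]
shift [0.295  0.0213 0.1062] turn [-1.300e-03  3.000e-04  7.831e-01]
wristcam [ 0.30785816 -0.43160603  0.3847778 ] [-0.26949387 -0.13389543 -0.95364829]
```

>>> {"api": "arm_command", "payload": {"moves": [[[0.05,0.004,0.01],[0,0,0.14],0.0918],[[0.1,0.008,0.02],[0,0,0.28],0.0918],[[0.15,0.011,0.03],[0,0,0.42],0.0918],[[0.2,0.014,0.04],[0,0,0.56],0.0918],[[0.24,0.017,0.05],[0,0,0.68],0.0918]], "squeeze": 25}}

```text
time: 0.6
tool_pos: [0.4495, -0.3798, 0.1788]
tool_rot: [3.141, 0.0, -0.22]
contact_force: [0.8, -0.5, 0.5]
opening: 0.0919
grip_force: 0.0
```

```bash
python3 - <<'E'
from h import *
m=robot.camera_model('wrist');im=robot.read_camera('wrist');cv2.imwrite('pics/w1.png',im[:,:,::-1])
np.savez('w1.npz',**m)
print(robot.observe()['tool_pos'],robot.observe()['tool_rot']); go([.5088,-.3551,.10],tool(-.312))
E
```

```text
[ 0.4551078  -0.37538323  0.17642585] [-3.13744432e+00 -9.50997668e-04 -2.28230278e-01]
shift [ 0.0476 -0.0316  0.0766] turn [-0.0042 -0.0008  0.0838]
```

View pics/w1.png

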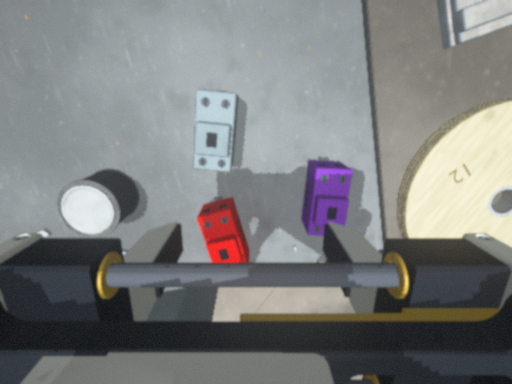

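The wrist picture shows the module's top-face corners at about (197,90), (238,93), (234,171) and (194,168).

```bash
python3 - <<'E'
from h import *
m=dict(np.load('w1.npz'))
W=np.array([ray('',*p,.0575,m)[:2] for p in[(197,90),(238,93),(234,171),(194,168)]])
fl,fr,nr,nl=W; c=W.mean(0); x=(fl+fr-nl-nr)/2; y=(fl+nl-fr-nr)/2
print('module',c,np.linalg.norm(x),np.linalg.norm(y),np.arctan2(x[1],x[0]),np.arctan2(-y[0],y[1]))
print(robot.observe()['tool_pos']);go([.5088,-.3551,.09],tool(-.312))
E
```

```text
module [ 0.51034841 -0.35476962] 0.07826317028107399 0.041250882183270644 -0.30647045107371124 -0.2931454648921518
[ 0.4551078  -0.37538323  0.17642585]
shift [ 0.0476 -0.0315  0.0866] turn [-0.0042 -0.0008  0.0838]
```

>>> {"api": "arm_command", "payload": {"moves": [[[0.024,-0.016,0.03],[0,0,0.05],0.0918],[[0.047,-0.032,0.06],[0,0,0.091],0.0918],[[0.047,-0.032,0.08],[0,0,0.091],0.0918],[[0.047,-0.032,0.09],[0,0,0.091],0.0918],[[0.047,-0.032,0.09],[0,0,0.091],0.0918]]}}

```text
time: 1.15
tool_pos: [0.4999, -0.3587, 0.0876]
tool_rot: [-3.14, 0.003, -0.305]
contact_force: [1.1, -0.4, -0.1]
opening: 0.0915
grip_force: 0.0
```

```bash
python3 - <<'E'
from h import *
for i in range(2): robot.read_camera('top')
s=robot.observe();print(s['tool_pos'],s['tool_rot']);go([.5096,-.355,.02],tool(-.305))
E
```

```text
[ 0.5007766  -0.36004045  0.09003933] [ 3.14105011e+00 -9.64536128e-04 -3.05941106e-01]
shift [ 0.0068 -0.0075  0.07  ] turn [ 0.0005 -0.001  -0.0009]
```

>>> {"api": "arm_command", "payload": {"moves": [[[0.007,-0.0075,0.02],[0,0,0],0.0918],[[0.007,-0.0075,0.04],[0,0,0],0.0918],[[0.007,-0.0075,0.06],[0,0,0],0.0918],[[0.007,-0.0075,0.07],[0,0,0],0.0918],[[0.007,-0.0075,0.07],[0,0,0],0.0918]]}}

```text
time: 1.75
tool_pos: [0.5093, -0.3545, 0.019]
tool_rot: [-3.141, 0.001, -0.306]
contact_force: [-0.0, 0.5, -0.6]
opening: 0.0917
grip_force: 0.0
```

```bash
python3 - <<'E'
from h import *
im=robot.read_camera('scene'); w=robot.read_camera('wrist')
s=robot.observe();print(s['tool_pos'],s['tool_rot'],s['contact_force'])
cv2.imwrite('pics/g1.png',np.hstack([cv2.resize(im[150:290,220:400],(400,311)),cv2.resize(w,(400,311))])[:,:,::-1])
E
```

```text
[ 0.51025572 -0.35505799  0.02048905] [ 3.14071707e+00 -1.83900194e-03 -3.05662084e-01] [ 0.23297969 -0.78040001  1.65709417]
```

View pics/g1.png

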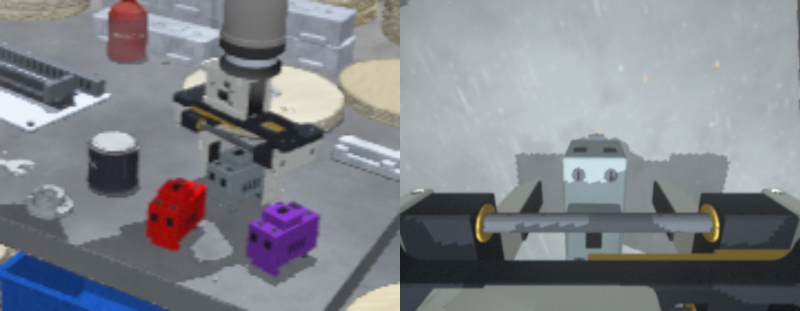

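Fingers straddle the module, centred. Now I close on it and lift.

>>> {"api": "arm_command", "payload": {"moves": [[[0,0,0],[0,0,0],0.03],[[0,0,0],[0,0,0],0.03],[[0,0,0],[0,0,0],0.03],[[0,0,0],[0,0,0],0.03],[[0,0,0],[0,0,0],0.03]], "squeeze": 30}}

```text
time: 2.35
tool_pos: [0.5099, -0.3543, 0.0193]
tool_rot: [3.141, -0.0, -0.305]
contact_force: [0.2, 0.6, -0.2]
opening: 0.0564
grip_force: 0.0
```

>>> {"api": "arm_command", "payload": {"moves": [[[0,0,0],[0,0,0],0.03],[[0,0,0],[0,0,0],0.03],[[0,0,-0.01],[0,0,0],0.03],[[0,0,-0.04],[0,0,0],0.03],[[0,0,-0.08],[0,0,0],0.03]]}}

```text
time: 2.85
tool_pos: [0.5085, -0.3532, 0.0983]
tool_rot: [-3.14, 0.005, -0.305]
contact_force: [0.0, -1.1, -2.9]
opening: 0.0399
grip_force: 29.9
```

>>> {"api": "arm_command", "payload": {"moves": [[[0,0,-0.03],[0,0,0],0.03],[[0,0,-0.06],[0,0,0],0.03],[[0,0,-0.06],[0,0,0],0.03],[[0,0,-0.06],[0,0,0],0.03],[[0,0,-0.06],[0,0,0],0.03]]}}

```text
time: 3.35
tool_pos: [0.5089, -0.3535, 0.1573]
tool_rot: [-3.14, 0.003, -0.305]
contact_force: [-0.7, -0.3, -3.2]
opening: 0.0395
grip_force: 29.9
```

```bash
python3 - <<'E'
from h import *
im=robot.read_camera('top'); w=robot.read_camera('wrist')
cv2.imwrite('pics/w2.png',w[:,:,::-1])
s=robot.observe();print(s)
yaw=-.147; ux=np.array([np.cos(yaw),np.sin(yaw)]);uy=np.array([-ux[1],ux[0]])
pc=np.array([.6205,.102])
go([*(pc-.05*ux-.022*uy),.16],tool(yaw,.0))
E
```

```text
{'time': 3.45, 'qpos': array([-7.30731873e-01,  5.74248856e-01,  1.34289945e+00, -6.54307328e-05,
        1.22797722e+00,  1.14537774e+00]), 'qvel': array([ 0.00079793, -0.00045771, -0.00898067, -0.00081086,  0.00145388,
       -0.00011161]), 'joint_efforts': array([ 2.03407521e-02, -5.62203097e+01, -2.49489552e+01,  6.59174379e-02,
       -5.22828195e-02,  1.50321794e-04]), 'tool_pos': array([ 0.50904824, -0.35366033,  0.15722577]), 'tool_rot': array([-3.14019068,  0.00324338, -0.30528891]), 'contact_force': array([ 0.63107026,  0.89485324, -2.25070861]), 'torque': array([0.04701854, 0.04180008, 0.04876451]), 'grip_force': 29.937013685703278, 'opening': 0.03962032238197343}
shift [-0.0766 -0.4385 -0.0019] turn [-0.0017  0.0031 -0.1583]
```

>>> {"api": "arm_command", "payload": {"moves": [[[-0.007,-0.04,0],[0,0,-0.015],0.03],[[-0.014,-0.08,0],[0,0,-0.03],0.03],[[-0.021,-0.12,0],[0,0,-0.045],0.03],[[-0.028,-0.16,0],[0,0,-0.06],0.03],[[-0.035,-0.2,0],[0,0,-0.075],0.03]]}}

```text
time: 3.95
tool_pos: [0.536, -0.1513, 0.158]
tool_rot: [-3.141, 0.002, -0.23]
contact_force: [0.1, 0.0, -1.9]
opening: 0.0399
grip_force: 29.9
```

```bash
cat >> h.py <<'E'
yaw=-.147; ux=np.array([np.cos(yaw),np.sin(yaw)]);uy=np.array([-ux[1],ux[0]])
pc=np.array([.6205,.102])
E
python3 - <<'E'
from h import *
robot.read_camera('top');go([*(pc-.05*ux-.022*uy),.16],tool(yaw,.0))
E
```

```text
shift [-0.0214 -0.2338 -0.0009] turn [-0.0044  0.0034 -0.0789]
```

>>> {"api": "arm_command", "payload": {"moves": [[[-0.005,-0.047,0],[0,0,-0.016],0.03],[[-0.01,-0.094,0],[0,0,-0.032],0.03],[[-0.015,-0.141,0],[0,0,-0.048],0.03],[[-0.02,-0.188,0],[0,0,-0.064],0.03],[[-0.0215,-0.234,0],[0,0,-0.08],0.03]]}}

```text
time: 4.5
tool_pos: [0.5683, 0.0816, 0.1581]
tool_rot: [3.141, 0.002, -0.15]
contact_force: [0.7, -0.2, -2.4]
opening: 0.0398
grip_force: 29.9
```

```bash
python3 - <<'E'
from h import *
robot.read_camera('top');m=robot.camera_model('wrist');im=robot.read_camera('wrist');cv2.imwrite('pics/w3.png',im[:,:,::-1]);np.savez('w3.npz',**m)
print(robot.observe()['tool_pos'],robot.observe()['tool_rot']);go([*(pc-.05*ux-.022*uy),.16],tool(yaw,.0))
E
```

```text
[0.56888697 0.08503046 0.15804418] [-3.13994610e+00  1.41020468e-03 -1.44106357e-01]
shift [-0.0014 -0.0024 -0.0019] turn [-0.0016  0.0014  0.0029]
```

View pics/w3.png

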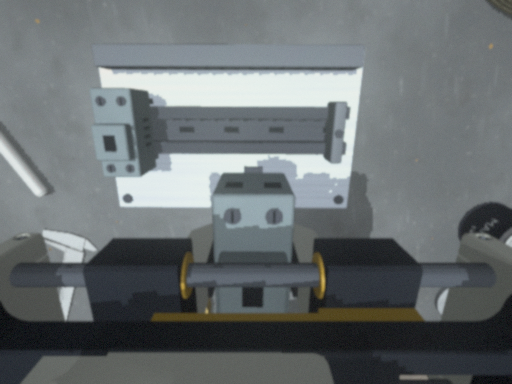

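Wrist view over the plate: near corners at about (119,208) and (348,208), rail near edge at row ~154, far edge at row ~106. The module is held square and rail and plate look parallel to it.

```bash
python3 - <<'E'
from h import *
m=dict(np.load('w3.npz'))
im=cv2.imread('pics/w3.png').astype(int).sum(2)
for c in (180,210,240,265,300): print(c,[ (r,int(im[r,c])) for r in list(range(100,114))+list(range(138,164)) if abs(im[r+1,c]-im[r-1,c])>60])
a=ray('',119,208,.006,m)[:2];b=ray('',348,208,.006,m)[:2]
print('plate near',a,b,np.linalg.norm(a-b),np.arctan2(-(a-b)[0],(a-b)[1]))
mid=(a+b)/2; print('pc from near edge',mid+.09*ux)
for u in(200,300): print([((ray('',u,r,.024,m)[:2]-mid)@ux-.09).round(4) for r in(106,154.5)])
E
```

```text
180 [(104, 690), (105, 621), (106, 488), (107, 373), (152, 380), (153, 504), (154, 629), (155, 683)]
210 [(105, 674), (106, 560), (107, 413), (108, 342), (152, 357), (153, 456), (154, 616), (155, 684)]
240 [(105, 678), (106, 575), (107, 431), (108, 347), (140, 298), (152, 347), (153, 459), (154, 609), (155, 684)]
265 [(105, 677), (106, 580), (107, 434), (108, 351), (140, 289), (152, 330), (153, 445), (154, 605), (155, 684), (158, 675), (159, 626), (160, 558)]
300 [(105, 675), (106, 576), (107, 428), (108, 351), (152, 322), (153, 402), (154, 539), (155, 652)]
plate near [0.55223189 0.25880694] [ 0.51190002 -0.02135758] 0.28305268118100907 -0.14297553958938267
pc from near edge [0.6210953  0.10554228]
[np.float64(0.0304), np.float64(-0.0203)]
[np.float64(0.0306), np.float64(-0.02)]
```

```bash
cat >> h.py <<'E'
pc=np.array([.6208,.1038])
def tcp(lx,lz,y=-.022,th=.35): # lip position in plate frame -> TCP
    c,s=np.cos(th),np.sin(th); dx=-.0215*c+.0145*s; dz=-.0215*s-.0145*c
    return np.array([*(pc+(lx-dx)*ux+y*uy),lz-dz])
def lip(th=None):
    s=robot.observe();R=Ro.from_euler('xyz',s['tool_rot']).as_matrix()
    l=s['tool_pos']+R@np.array([-.0215,0,.0145]);d=l[:2]-pc
    print('lip',(d@ux).round(4),(d@uy).round(4),l[2].round(4),'tilt',np.arccos(-R[2,2]).round(3),'F',[float((s['contact_force'][:2]@u).round(2)) for u in(ux,uy)],s['contact_force'][2].round(2))
E
python3 - <<'E'
from h import *
lip();go(tcp(-.034,.05),tool(yaw,.35))
E
```

```text
lip -0.0701 -0.0262 0.1436 tilt 0.002 F [-0.28, -0.85] -2.65
shift [ 0.03   -0.0039  0.087 ] turn [-0.0021  0.3514  0.0026]
```

>>> {"api": "arm_command", "payload": {"moves": [[[0.006,-0.001,0.0],[0,0.08,0],0.03],[[0.012,-0.002,0.02],[0,0.16,0],0.03],[[0.018,-0.003,0.045],[0,0.24,0],0.03],[[0.024,-0.004,0.065],[0,0.32,0],0.03],[[0.03,-0.004,0.08],[0,0.351,0],0.03]]}}

```text
time: 5.1
tool_pos: [0.5967, 0.0788, 0.0764]
tool_rot: [3.14, -0.348, -0.15]
contact_force: [0.3, -0.7, -3.6]
opening: 0.0398
grip_force: 29.9
```

```bash
python3 - <<'E'
from h import *
m=robot.camera_model('wrist');im=robot.read_camera('wrist');sc=robot.read_camera('scene')
cv2.imwrite('pics/t1.png',np.hstack([cv2.resize(im,(400,300)),cv2.resize(sc[120:240,150:310],(400,300))])[:,:,::-1])
for i in range(2):lip();robot.read_camera('top')
go(tcp(-.034,.017),tool(yaw,.35))
E
```

```text
lip -0.0357 -0.0286 0.0547 tilt 0.344 F [-0.22, 0.07] -3.14
lip -0.0343 -0.0283 0.0565 tilt 0.346 F [0.57, 0.19] -2.82
shift [-0.0148 -0.0061  0.038 ] turn [ 0.0018  0.001  -0.0033]
```

View pics/t1.png

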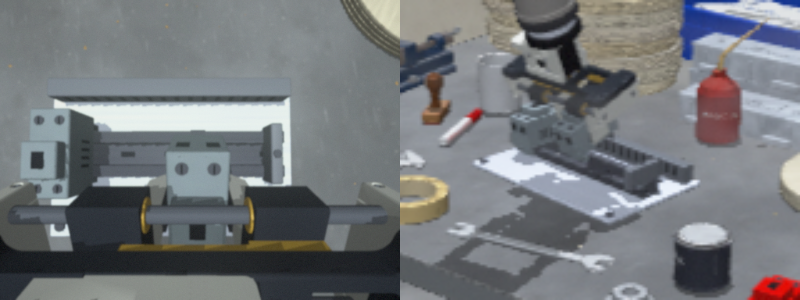

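>>> {"api": "arm_command", "payload": {"moves": [[[-0.004,-0.003,0.01],[0,0,0],0.03],[[-0.008,-0.004,0.02],[0,0,0],0.03],[[-0.012,-0.004,0.03],[0,0,0],0.03],[[-0.0145,-0.004,0.037],[0,0,0],0.03],[[-0.0145,-0.004,0.037],[0,0,0],0.03]]}}

```text
time: 5.8
tool_pos: [0.598, 0.0832, 0.0377]
tool_rot: [3.141, -0.348, -0.15]
contact_force: [-0.3, -0.0, -2.6]
opening: 0.0398
grip_force: 29.9
```

```bash
python3 - <<'E'
from h import *
for i in range(4):lip();robot.read_camera('top')
go(tcp(-.026,.017,y=-.025),tool(yaw,.35))
E
```

```text
lip -0.0348 -0.0237 0.0168 tilt 0.348 F [-0.32, -0.08] -2.6
lip -0.0342 -0.0235 0.0176 tilt 0.35 F [0.92, 0.04] -2.56
lip -0.0337 -0.0234 0.0182 tilt 0.351 F [0.45, 0.41] -2.25
lip -0.0335 -0.0234 0.0186 tilt 0.351 F [0.48, 0.33] -2.92
shift [0.0064 0.0016 0.0043] turn [ 0.001  -0.0018 -0.003 ]
```

>>> {"api": "arm_command", "payload": {"moves": [[[0.0015,0,0.001],[0,0,0],0.03],[[0.003,0,0.0018],[0,0,0],0.03],[[0.0045,0,0.0026],[0,0,0],0.03],[[0.006,0,0.0032],[0,0,0],0.03],[[0.0072,0,0.0037],[0,0,0],0.03]]}}

```text
time: 6.5
tool_pos: [0.6071, 0.082, 0.0385]
tool_rot: [3.142, -0.351, -0.15]
contact_force: [0.5, -0.0, -2.9]
opening: 0.0397
grip_force: 29.9
```

>>> {"api": "arm_command", "payload": {"moves": [[[0.0005,0,0.0002],[0,0,0],0.03],[[0.001,0,0.0003],[0,0,0],0.03],[[0.0015,0,0.0005],[0,0,0],0.03],[[0.0019,0,0.0007],[0,0,0],0.03],[[0.0019,0,0.0007],[0,0,0],0.03]]}}

```text
time: 7.0
tool_pos: [0.6089, 0.0818, 0.0384]
tool_rot: [3.142, -0.351, -0.15]
contact_force: [0.8, -0.1, -2.1]
opening: 0.0397
grip_force: 29.9
```

```bash
python3 - <<'E'
from h import *
for i in range(4):lip();robot.read_camera('top')
E
```

```text
lip -0.0237 -0.0235 0.0174 tilt 0.351 F [0.84, 0.05] -2.11
lip -0.0237 -0.0235 0.0174 tilt 0.351 F [1.16, -0.18] -1.48
lip -0.0238 -0.0235 0.0174 tilt 0.351 F [0.58, 0.03] -2.9
lip -0.0238 -0.0235 0.0174 tilt 0.351 F [-0.25, 0.42] -2.7
```

>>> {"api": "arm_command", "payload": {"moves": [[[0.0005,0,0.0002],[0,0,0],0.03],[[0.001,0,0.0003],[0,0,0],0.03],[[0.0015,0,0.0005],[0,0,0],0.03],[[0.0019,0,0.0007],[0,0,0],0.03],[[0.0019,0,0.0007],[0,0,0],0.03]]}}

```text
time: 7.7
tool_pos: [0.611, 0.0815, 0.0384]
tool_rot: [3.142, -0.351, -0.15]
contact_force: [0.9, 0.2, -3.3]
opening: 0.0401
grip_force: 29.9
```

>>> {"api": "arm_command", "payload": {"moves": [[[0.0003,0,0.0001],[0,0,0],0.03],[[0.0006,0,0.0002],[0,0,0],0.03],[[0.0009,0,0.0003],[0,0,0],0.03],[[0.0009,0,0.0003],[0,0,0],0.03],[[0.0009,0,0.0003],[0,0,0],0.03]]}}

```text
time: 8.2
tool_pos: [0.6119, 0.0813, 0.0385]
tool_rot: [3.142, -0.351, -0.15]
contact_force: [-0.4, -0.6, -2.2]
opening: 0.0399
grip_force: 29.9
```

```bash
python3 - <<'E'
from h import *
for i in range(3):lip();robot.read_camera('top')
E
```

```text
lip -0.0208 -0.0235 0.0174 tilt 0.351 F [-0.32, -0.61] -2.17
lip -0.0208 -0.0235 0.0175 tilt 0.351 F [0.59, -0.12] -2.86
lip -0.0208 -0.0235 0.0174 tilt 0.351 F [0.4, -0.77] -2.91
```

>>> {"api": "arm_command", "payload": {"moves": [[[0.0003,0,0.0001],[0,0,0],0.03],[[0.0006,0,0.0002],[0,0,0],0.03],[[0.0009,0,0.0003],[0,0,0],0.03],[[0.0009,0,0.0003],[0,0,0],0.03],[[0.0009,0,0.0003],[0,0,0],0.03]]}}

```text
time: 8.85
tool_pos: [0.6128, 0.0812, 0.0385]
tool_rot: [3.141, -0.351, -0.15]
contact_force: [-0.5, -0.0, -2.5]
opening: 0.0398
grip_force: 29.9
```

>>> {"api": "arm_command", "payload": {"moves": [[[0.0003,0,0.0001],[0,0,0],0.03],[[0.0006,0,0.0002],[0,0,0],0.03],[[0.0009,0,0.0003],[0,0,0],0.03],[[0.0009,0,0.0003],[0,0,0],0.03],[[0.0009,0,0.0003],[0,0,0],0.03]]}}

```text
time: 9.35
tool_pos: [0.6137, 0.0811, 0.0385]
tool_rot: [3.141, -0.351, -0.15]
contact_force: [0.2, -0.2, -3.0]
opening: 0.0399
grip_force: 29.9
```

>>> {"api": "arm_command", "payload": {"moves": [[[0.0003,0,0.0001],[0,0,0],0.03],[[0.0006,0,0.0002],[0,0,0],0.03],[[0.0009,0,0.0003],[0,0,0],0.03],[[0.0009,0,0.0003],[0,0,0],0.03],[[0.0009,0,0.0003],[0,0,0],0.03]]}}

```text
time: 9.85
tool_pos: [0.6147, 0.0809, 0.0386]
tool_rot: [3.141, -0.351, -0.15]
contact_force: [-0.2, -0.0, -3.3]
opening: 0.0404
grip_force: 29.9
```

>>> {"api": "arm_command", "payload": {"moves": [[[0.0003,0,0.0001],[0,0,0],0.03],[[0.0006,0,0.0002],[0,0,0],0.03],[[0.0009,0,0.0003],[0,0,0],0.03],[[0.0009,0,0.0003],[0,0,0],0.03],[[0.0009,0,0.0003],[0,0,0],0.03]]}}

```text
time: 10.35
tool_pos: [0.6156, 0.0808, 0.0386]
tool_rot: [3.142, -0.351, -0.15]
contact_force: [0.0, 0.6, -2.4]
opening: 0.04
grip_force: 29.9
```

Lip is now at about −0.017 and there's still no contact.

>>> {"api": "arm_command", "payload": {"moves": [[[0.0003,0,0.0001],[0,0,0],0.03],[[0.0006,0,0.0002],[0,0,0],0.03],[[0.0009,0,0.0003],[0,0,0],0.03],[[0.0009,0,0.0003],[0,0,0],0.03],[[0.0009,0,0.0003],[0,0,0],0.03]]}}

```text
time: 10.85
tool_pos: [0.6166, 0.0806, 0.0386]
tool_rot: [3.142, -0.351, -0.15]
contact_force: [-0.2, -0.6, -2.5]
opening: 0.0398
grip_force: 29.9
```

>>> {"api": "arm_command", "payload": {"moves": [[[0.0003,0,0.0001],[0,0,0],0.03],[[0.0006,0,0.0002],[0,0,0],0.03],[[0.0009,0,0.0003],[0,0,0],0.03],[[0.0009,0,0.0003],[0,0,0],0.03],[[0.0009,0,0.0003],[0,0,0],0.03]]}}

```text
time: 11.35
tool_pos: [0.6175, 0.0805, 0.0386]
tool_rot: [3.142, -0.351, -0.15]
contact_force: [0.5, 0.0, -2.9]
opening: 0.0399
grip_force: 29.9
```

>>> {"api": "arm_command", "payload": {"moves": [[[0.0003,0,0.0001],[0,0,0],0.03],[[0.0006,0,0.0002],[0,0,0],0.03],[[0.0009,0,0.0003],[0,0,0],0.03],[[0.0009,0,0.0003],[0,0,0],0.03],[[0.0009,0,0.0003],[0,0,0],0.03]]}}

```text
time: 11.85
tool_pos: [0.6183, 0.0804, 0.0386]
tool_rot: [3.141, -0.351, -0.15]
contact_force: [-0.5, -0.1, -3.2]
opening: 0.0398
grip_force: 29.9
```

>>> {"api": "arm_command", "payload": {"moves": [[[0.0003,0,0.0001],[0,0,0],0.03],[[0.0006,0,0.0002],[0,0,0],0.03],[[0.0009,0,0.0003],[0,0,0],0.03],[[0.0009,0,0.0003],[0,0,0],0.03],[[0.0009,0,0.0003],[0,0,0],0.03]]}}

```text
time: 12.35
tool_pos: [0.6186, 0.0802, 0.0383]
tool_rot: [3.141, -0.349, -0.15]
contact_force: [-5.4, 1.0, -1.7]
opening: 0.0398
grip_force: 29.9
```

```bash
python3 - <<'E'
from h import *
lip()
m=robot.camera_model('wrist');im=robot.read_camera('wrist');sc=robot.read_camera('scene');lip()
cv2.imwrite('pics/t2.png',np.hstack([cv2.resize(im,(400,300)),cv2.resize(sc[130:220,170:290],(400,300),interpolation=cv2.INTER_CUBIC)])[:,:,::-1])
cv2.imwrite('pics/w4.png',im[:,:,::-1]);np.savez('w4.npz',**m)
E
```

```text
lip -0.0139 -0.0236 0.0173 tilt 0.349 F [-5.49, 0.22] -1.74
lip -0.0139 -0.0236 0.0173 tilt 0.35 F [-4.35, 1.34] -2.18
```

View pics/t2.png

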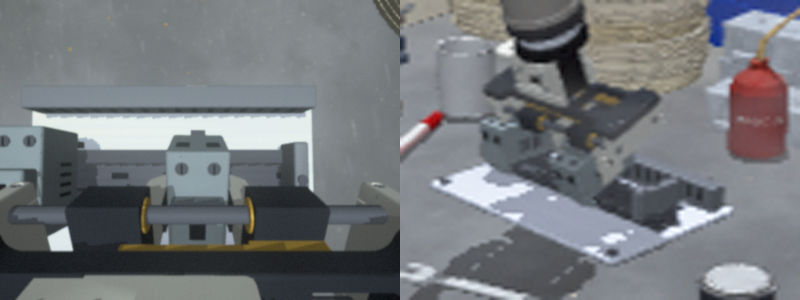

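Contact at lip x ≈ −0.014 (5 N), about 6 mm past the visually measured rail edge, so the lip is under it. I'll ease off, raise it slightly, and check that it is hooked.

>>> {"api": "arm_command", "payload": {"moves": [[[-0.0007,0,-0.0002],[0,0,0],0.03],[[-0.0007,0,-0.0002],[0,0,0],0.03],[[-0.0005,0,-0.0008],[0,0,0],0.03],[[-0.0003,0,-0.0014],[0,0,0],0.03],[[0.0,0,-0.0021],[0,0,0],0.03]]}}

```text
time: 12.95
tool_pos: [0.618, 0.0802, 0.0401]
tool_rot: [3.141, -0.349, -0.15]
contact_force: [-3.8, 0.5, -7.9]
opening: 0.0402
grip_force: 29.9
```

>>> {"api": "arm_command", "payload": {"moves": [[[0.0002,0,-0.0005],[0,0,0],0.03],[[0.0003,0,-0.0009],[0,0,0],0.03],[[0.0003,0,-0.0009],[0,0,0],0.03],[[0.0003,0,-0.0009],[0,0,0],0.03],[[0.0003,0,-0.0009],[0,0,0],0.03]]}}

```text
time: 13.45
tool_pos: [0.6184, 0.0801, 0.0413]
tool_rot: [3.141, -0.35, -0.15]
contact_force: [-2.7, -2.2, -10.5]
opening: 0.0398
grip_force: 29.9
```

```bash
python3 - <<'E'
from h import *
for i in range(3):lip();robot.read_camera('top')
E
```

```text
lip -0.0142 -0.0238 0.0203 tilt 0.35 F [-2.33, -2.52] -10.46
lip -0.0142 -0.0238 0.0203 tilt 0.35 F [-2.68, -2.11] -10.49
lip -0.0142 -0.0237 0.0203 tilt 0.35 F [-2.51, -2.74] -11.11
```

Fz dropped by 8 N when lifting, so the lip is hooked under the edge. I'll relax it by 1 mm and let go.

>>> {"api": "arm_command", "payload": {"moves": [[[-0.0003,0,0.0009],[0,0,0],0.03],[[-0.0003,0,0.0009],[0,0,0],0.03],[[-0.0003,0,0.0009],[0,0,0],0.045],[[-0.0003,0,0.0009],[0,0,0],0.06],[[-0.0003,0,0.0009],[0,0,0],0.07]]}}

```text
time: 14.1
tool_pos: [0.6207, 0.0806, 0.0426]
tool_rot: [-3.14, -0.356, -0.15]
contact_force: [-0.8, 1.0, -0.2]
opening: 0.0566
grip_force: 0.0
```

>>> {"api": "arm_command", "payload": {"moves": [[[0,0,0],[0,0,0],0.07],[[0,0,0],[0,0,0],0.07],[[0,0,-0.01],[0,0,0],0.07],[[0,0,-0.03],[0,0,0],0.07],[[0,0,-0.06],[0,0,0],0.07]]}}

```text
time: 14.6
tool_pos: [0.5973, 0.0833, 0.0968]
tool_rot: [3.141, -0.349, -0.15]
contact_force: [0.3, 0.1, -0.2]
opening: 0.0699
grip_force: 0.0
```

>>> {"api": "arm_command", "payload": {"moves": [[[0,0,-0.02],[0,0,0],0.07],[[0,0,-0.04],[0,-0.08,0],0.05],[[0,0,-0.05],[0,-0.16,0],0.03],[[0,0,-0.06],[0,-0.24,0],0.0],[[0,0,-0.06],[0,-0.35,0],0.0]]}}

```text
time: 15.1
tool_pos: [0.5777, 0.0871, 0.1565]
tool_rot: [-3.14, -0.001, -0.149]
contact_force: [0.5, 0.0, -1.1]
opening: 0.0429
grip_force: 0.0
```

```bash
python3 - <<'E'
from h import *
for i in range(3):robot.read_camera('top')
m=robot.camera_model('wrist');im=robot.read_camera('wrist');sc=robot.read_camera('scene');tp=robot.read_camera('top')
f=lambda a:cv2.resize(a,(400,300),interpolation=cv2.INTER_CUBIC)
cv2.imwrite('pics/t3.png',np.vstack([np.hstack([f(im),f(sc[130:220,170:290])]),np.hstack([f(tp[115:205,126:246]),f(im[100:250,150:350])])])[:,:,::-1])
cv2.imwrite('pics/w5.png',im[:,:,::-1]);np.savez('w5.npz',**m)
s=robot.observe();print(s['time'],s['tool_pos'],s['tool_rot'],s['contact_force'],s['opening'])
E
```

```text
15.4 [0.57701168 0.08665103 0.15307798] [ 3.14133914e+00 -1.68513460e-03 -1.49988257e-01] [-0.59097109  0.50484797  0.79193188] 0.01842929221269932
```

View pics/t3.png

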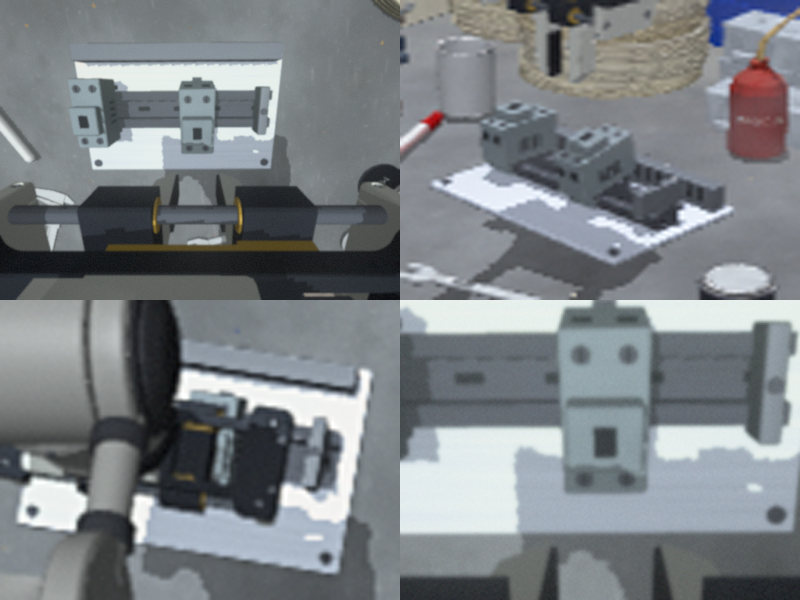

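The module leans on the rail, square and hooked. Next I press the shoulder with closed fingers, following the arc.

```bash
python3 - <<'E'
from h import *
m=dict(np.load('w5.npz'))
# crop px -> full: x=150+u/2,y=100+v/2 ; far top edge corners of housing, shoulder holes
for n,u,v,z in [('hole l',580-400,354-300,.079),('hole r',628-400,354-300,.079),('near l',566-400,490-300,.069),('near r',646-400,490-300,.069)]:
    d=ray('',150+u/2,100+v/2,z,m)[:2]-pc; print(n,(d@ux).round(4),(d@uy).round(4))
p=np.array([*(pc+.026*ux-.0237*uy),.095]); go(p,tool(-.149)); print(p,ux)
E
```

```text
hole l 0.024 -0.0129
hole r 0.024 -0.0332
near l -0.0398 -0.0047
near r -0.04 -0.0427
shift [0.0667 0.0001 0.0582] turn [ 0.0003 -0.0017 -0.001 ]
[0.64304822 0.07654736 0.095     ] [ 0.98921494 -0.14647115]
```

>>> {"api": "arm_command", "payload": {"moves": [[[0.02,0,0.0],[0,0,0],0.0],[[0.04,0,0.01],[0,0,0],0.0],[[0.06,0,0.03],[0,0,0],0.0],[[0.067,0,0.05],[0,0,0],0.0],[[0.067,0,0.058],[0,0,0],0.0]]}}

```text
time: 15.9
tool_pos: [0.643, 0.0765, 0.0931]
tool_rot: [3.141, 0.001, -0.15]
contact_force: [-0.3, -0.1, 0.5]
opening: 0.0001
grip_force: 0.0
```

>>> {"api": "arm_command", "payload": {"moves": [[[0,0,0.002],[0,0,0],0],[[0,0,0.004],[0,0,0],0],[[0,0,0.006],[0,0,0],0],[[0,0,0.008],[0,0,0],0],[[0,0,0.01],[0,0,0],0]]}}

```text
time: 16.4
tool_pos: [0.6443, 0.0765, 0.086]
tool_rot: [-3.142, -0.002, -0.15]
contact_force: [-0.7, 0.3, -0.1]
opening: 0.0003
grip_force: 0.0
```

>>> {"api": "arm_command", "payload": {"moves": [[[0,0,0.001],[0,0,0],0],[[0,0,0.002],[0,0,0],0],[[0,0,0.003],[0,0,0],0],[[0,0,0.004],[0,0,0],0],[[0,0,0.005],[0,0,0],0]]}}

```text
time: 16.9
tool_pos: [0.6447, 0.0764, 0.0809]
tool_rot: [-3.142, -0.002, -0.15]
contact_force: [-0.1, -0.5, 4.7]
opening: 0.0002
grip_force: 2.2
```

```bash
cat >> h.py <<'E'
def tip():
    s=robot.observe();d=s['tool_pos'][:2]-pc
    print(s['time'],'tip',(d@ux).round(4),(d@uy).round(4),s['tool_pos'][2].round(4),s['contact_force'].round(1),s['opening'].round(4))
E
python3 - <<'E'
from h import *
for i in range(2):tip();robot.read_camera('top')
E
```

```text
Traceback (most recent call last):
  File "h.py", line 32, in tip
    print(s['time'],'tip',(d@ux).round(4),(d@uy).round(4),s['tool_pos'][2].round(4),s['contact_force'].round(1),s['opening'].round(4))
                                                                                                                ^^^^^^^^^^^^^^^^^^
AttributeError: 'float' object has no attribute 'round'
```

>>> {"api": "arm_command", "payload": {"moves": [[[0.0004,0,0.0005],[0,0,0],0],[[0.0008,0,0.001],[0,0,0],0],[[0.0011,0,0.0015],[0,0,0],0],[[0.0014,0,0.002],[0,0,0],0],[[0.0018,0,0.0025],[0,0,0],0]]}}

```text
time: 17.4
tool_pos: [0.6468, 0.0761, 0.0788]
tool_rot: [-3.141, -0.003, -0.15]
contact_force: [1.1, -0.7, 5.5]
opening: 0.0004
grip_force: 3.1
```

>>> {"api": "arm_command", "payload": {"moves": [[[0.0003,0,0.0005],[0,0,0],0],[[0.0006,0,0.001],[0,0,0],0],[[0.0009,0,0.0015],[0,0,0],0],[[0.0012,0,0.002],[0,0,0],0],[[0.0015,0,0.0025],[0,0,0],0]]}}

```text
time: 17.9
tool_pos: [0.6488, 0.0759, 0.0768]
tool_rot: [-3.141, -0.005, -0.15]
contact_force: [1.6, -0.6, 8.3]
opening: 0.0005
grip_force: 4.0
```

>>> {"api": "arm_command", "payload": {"moves": [[[0.0003,0,0.0006],[0,0,0],0],[[0.0006,0,0.0012],[0,0,0],0],[[0.0009,0,0.0018],[0,0,0],0],[[0.0012,0,0.0024],[0,0,0],0],[[0.0015,0,0.003],[0,0,0],0]]}}

```text
time: 18.4
tool_pos: [0.6486, 0.0758, 0.0719]
tool_rot: [3.141, -0.0, -0.15]
contact_force: [0.3, 0.4, -0.0]
opening: 0.0007
grip_force: 0.0
```

>>> {"api": "arm_command", "payload": {"moves": [[[0.0003,0,0.0005],[0,0,0],0],[[0.0006,0,0.001],[0,0,0],0],[[0.0008,0,0.0015],[0,0,0],0],[[0.001,0,0.002],[0,0,0],0],[[0.0012,0,0.0025],[0,0,0],0]]}}

```text
time: 18.9
tool_pos: [0.6501, 0.0756, 0.0699]
tool_rot: [3.142, -0.001, -0.15]
contact_force: [0.0, 0.5, -0.1]
opening: 0.0004
grip_force: 0.0
```

The force fell to zero, as it would when the foot snaps. I'll press on to the seated height to confirm.

>>> {"api": "arm_command", "payload": {"moves": [[[0,0,0.0005],[0,0,0],0],[[0,0,0.001],[0,0,0],0],[[0,0,0.0015],[0,0,0],0],[[0,0,0.0018],[0,0,0],0],[[0,0,0.0018],[0,0,0],0]]}}

```text
time: 19.4
tool_pos: [0.6505, 0.0755, 0.0692]
tool_rot: [-3.142, -0.003, -0.15]
contact_force: [-1.8, -0.2, 6.9]
opening: 0.0003
grip_force: 3.3
```

>>> {"api": "arm_command", "payload": {"moves": [[[0,0,-0.005],[0,0,0],0],[[0,0,-0.03],[0,0,0],0],[[-0.01,0,-0.06],[0,0,0],0],[[-0.04,0,-0.08],[0,0,0],0],[[-0.08,0,-0.09],[0,0,0],0]]}}

```text
time: 19.9
tool_pos: [0.5719, 0.0874, 0.1599]
tool_rot: [-3.141, -0.005, -0.151]
contact_force: [-0.6, 0.5, -0.4]
opening: 0.0004
grip_force: 0.0
```

```bash
python3 - <<'E'
from h import *
for i in range(3):robot.read_camera('top')
m=robot.camera_model('wrist');im=robot.read_camera('wrist');sc=robot.read_camera('scene')
f=lambda a:cv2.resize(a,(400,300),interpolation=cv2.INTER_CUBIC)
cv2.imwrite('pics/t4.png',np.hstack([f(im[80:230,150:350]),f(sc[140:215,180:280])])[:,:,::-1])
np.savez('w6.npz',**m)
E
```

```text
(no output)
```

View pics/t4.png

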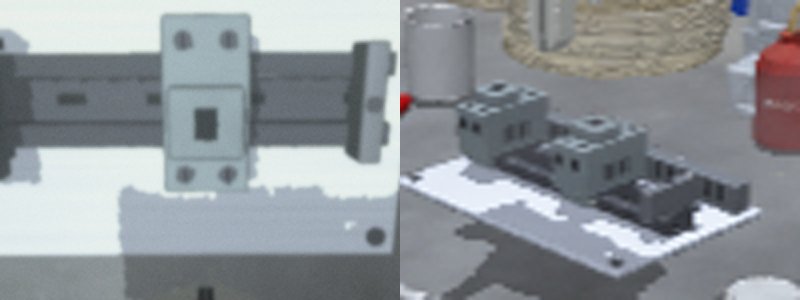

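The module now sits flat and square on the rail, parallel to its neighbour in the scene view, with the hand clear.

```bash
python3 -c "
from cell import robot
print(robot.hand_in())"
```

```text
the job is handed in; nothing more can be done
None
```

The relay module is on the rail and handed in: the lip hooked under the near edge, the pressing force fell away as the foot snapped, and the module then held firm at seated height. The last pictures show it flat and square with the gripper clear; the hand-in returned no verdict.

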